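# Open a snap ring with ring pliers and hold it at the spindle groove

### The arm

A 6-joint arm with a two-finger parallel gripper is mounted at the origin on a cart in front of the work surface, level with it; the furniture and walls round the work are solid. World frame = base frame: x ahead of the robot, y to its left, z up, the work surface at z = 0. Lengths are in mm, angles in rad, forces in N, time in s.
With the tool pointing down it reaches from about 400 to 925 mm from the base axis. Payload 12.5 kg.
Tool frame: the origin (TCP) lies on the centre line of the jaws, within the pads' length; the fingertips stand 14 mm ahead of it and the grasp point (between the pads) lies 5 mm behind it; z points along the fingers, y is the direction in which the jaws open and shut (so a half turn about z gives the same grasp; the last joint's range is limited). The gripper opens to 95 mm and grips with 3 to 60 N. Pads are 20 mm wide; open, the fingers measure 119 mm over their backs; the gripper's body (75 mm by 180 mm) begins 59 mm behind the grasp point.
Start: joints at [-0.106, 0.491, 1.559, -0, 1.092, -0.106], TCP at [625.016, 0.021, 228.661] pointing down, gripper open.
Joint ranges: [-3.1, 3.1], [-0.84, 2.19], [0.05, 2.79], [-1.13, 4.28], [0.06, 2.93], [-2.69, 2.69]. Speed limits (rad/s): [2.22, 2.22, 2.79, 3.14, 3.14, 3.14].

### API

Orientations are given as [roll, pitch, yaw] about the fixed x, y, z axes, in that order (R = Rz(yaw) Ry(pitch) Rx(roll)).
In Python, from cell import * gives the robot as it stands.
- The arm moves only by the tool play_rows, never from a script. Its argument "moves" is a list of rows, each a list of 7 numbers: the shift along the tool's x, y, z in m, then the turn, a rotation vector about the tool's x, y, z in rad, then the opening in per cent of the stroke, from 0 (shut) to 100 (fully open). In form: [[tx, ty, tz, ax, ay, az, claw], ...]. A call has 1 to 8 rows; each row shifts and turns the pose as measured when the row begins, along the tool's axes as they then stand; what a row does not reach is not made up. A row lasts 1/10 s, in which the tool goes at most 50 mm and 8.59 degrees, less where a joint would pass 70% of its speed; a pose out of reach is approached as far as the arm can. A call is refused whole if a number of a shift passes 0.05 or a number of a turn 0.15, either way. A call with a gripper value outside its range is refused whole. The fingers move at their own pace and stop on an object; the grip force is fixed at half the most. Time passes only in rows, so rows that do not move let the fingers close. It gives the time, the measured TCP pose, the force and the opening at its end, in the units of the state.
- state(): the state, without advancing time (a new reading comes with each control period).
- read_camera(name): name is "scene" or "side" or "wrist"; returns a dict with "img" (400x640x3 uint8, red, green, blue), "fx", "fy", "cx", "cy" (pixels), "R" (3x3) and "t" (3): a world point X has camera coordinates R X + t. Camera axes: x right, y down, z forward; pixel columns grow to the right and rows downward; lengths in mm; the calibration is good to about 2 mm. A picture is of the moment at which its call begins. There is no depth.
- job_done(): hands the job in, once; it reports no verdict.
The state is a dict: "t": time; "joints": joint angles; "qvel": joint speeds; "tau": joint torques, N m; "eef_pos": TCP position; "tcp_rot": TCP orientation; "ft_force": force on the tool from outside, world axes, zero at the start; "moment": the same for the moment, N m; "opening": opening from 0.0 (shut) to 1.0 (fully open).
Only numpy, scipy, OpenCV 4.12 (cv2) and the standard library are available. Lean on these libraries where they do the work, as an engineer would, in place of code of your own. Each camera call takes 0.05 s, during which the arm holds its last target.

### The job

Take the ring pliers out of their fork stand, squeeze their handles fully so that the brass snap ring on the tips springs wide open, and slide the open ring down over the top of the steel spindle until it is level with the black groove. Finish there still holding the pliers upright and squeezed, the ring open and centred round the groove without leaning on the spindle: do not let go, and do not let the ring close while the spindle is inside it. Never press hard on the spindle, and leave the other things on the bench where they are.

Things in the scene. Friction and masses are not known exactly. Their poses are not given: they have to be found in the camera images.
- pliers: Loose ring pliers, 0.12 kg, upright: two blue handles above, brass snap ring below. Origin: centre of the ring's underside; z up to the handles, y the line along which the handles close, x along the dark cross bar (80 x 10 x 8 mm, middle 76 up), which is the pivot of both levers and lies in the stand's notches. 60 mm free height inside, above the ring. All turns about x: squeezing opens the ring.
- ring_center (a point): Centre of the snap ring, 2 mm above the pliers' origin. Ring: two halves fixed to the tips, 4 mm thick, inner radius 14, outer 18 when closed (does not pass the spindle). Fully squeezed each half stands 10.6 mm farther out along y: at least 3.5 mm clear all round the spindle.
- grip_mid (a point): Midway between the handles, 128 mm above the pliers' origin; axes as the pliers. Grip here from above, closing along y, on the outer faces: 58 mm apart at rest (leaning out 0.14 rad), 44 mm and upright when squeezed. Grips are 18 mm wide in x and reach from 100 to 155 mm above the origin. Spring: about 3 N a handle at first, 7 N at the stop; the stop bears any firmer grip.
- jaw_left (a joint): opening angle of the left (+y) lever of the pliers: 0 at rest (ring closed), 0.14 rad fully squeezed (ring wide open, at the stop)
- jaw_right (a joint): the same for the right (-y) lever; both levers are geared together
- spindle: Fixed grey bearing block, 90 x 90 x 36 mm, with a dark collar (56 diameter, top at 44) and an upright round steel spindle stub, 32 diameter, top at 95 with a 3 mm chamfer. A black groove, 7 wide and 27 diameter, has its middle at 70. Origin: centre of the underside, z up along the spindle axis.
- groove (a point): middle of the black groove, on the spindle axis, 70 mm above the underside of the block
- fork_stand: Fixed stand: base plate 100 x 70 x 8 mm, two aluminium uprights (8 thick in x, 28 wide, middles 64 apart in x, 104 high) ending in open notches 14 wide with floors 92 high; the cross bar lies in them and lifts straight out. Origin: centre of the underside. At the start the pliers share its yaw.
- tape: bystander: roll of cream tape lying flat, 52 across, 18 mm high; origin under its centre
- immersion_oil: bystander: small amber bottle with black cap, 25 across, 43 mm high; origin under its centre
- jar: bystander: tall white jar, 47 across, 109 mm high; origin under its centre
- tissue_forceps: bystander: steel forceps lying flat, 119 mm long along y; origin under the centre
- glass_vial: bystander: small clear vial with white cap, 23 across, 46 mm high; origin under its centre
- blue_pen: bystander: white and blue pen lying flat, 136 mm long along y; origin under the centre
There are look-alikes about, which are no part of the job. What is shaped like the fork_stand but green or purple is not meant.

How it is judged:
By the outcome, as a careful person would: the job done as asked, in the order asked, and still so for the second after the job is handed in, while the arm keeps its last pose, push and grip.
It also fails if it takes over 40 s, if anything falls off the work surface, if the arm or the gripper's body presses on something with over 40 N, if the wrist force passes 120 N, or if a joint passes its speed limit or range.

## Working session

There is one attempt and no reset: what is moved stays moved. The work goes in short steps, Python scripts to look and compute and a tool call to move; the robot and the scene stay as the last step left them, time stands still between calls to the robot, and variables do not carry over. Pictures are saved under pics/ and viewed, and the job is handed in when it is done.

Besides the shell and the picture viewer there is one more tool, called as name(argument=value, ...), one argument or row to a line, values as JSON. play_rows: Moves the arm, as the interface text tells. Its arguments: {"type":"object","properties":{"moves":{"type":"array"}},"required":["moves"]}

```bash
mkdir -p pics; ls
python3 - <<'E'
from cell import *
import cv2
s=state();print(s)
for n in ["scene","side","wrist"]:
    c=read_camera(n);cv2.imwrite(f"pics/a_{n}.png",c["img"][:,:,::-1]);print(n,c["fx"],c["cx"],c["cy"],c["R"],c["t"])
E
```

```text
pics
{'t': 0.0, 'joints': array([-1.05635537e-01,  4.91562423e-01,  1.55945291e+00,  1.03354499e-05,
        1.09168716e+00, -1.05587761e-01]), 'qvel': array([ 0.00133567,  0.0006124 ,  0.00230022, -0.00263033, -0.00013718,
        0.00112923]), 'tau': array([-9.52334158e-04, -6.12640929e+01, -2.58175153e+01,  6.92750537e-02,
        4.83079045e-02, -1.38641695e-05]), 'eef_pos': array([6.24773456e+02, 2.69113658e-02, 2.28058767e+02]), 'tcp_rot': array([-3.14048996e+00, -1.26083640e-04,  1.57074371e+00]), 'ft_force': array([ 0.58897021, -0.96990392, -0.88713335]), 'moment': array([-0.05713268,  0.00548073, -0.01361897]), 'opening': 0.998524737229371}
scene 403.06824531361303 325.16091190159966 202.2192273739377 [[-0.86455197 -0.50225967  0.01688543]
 [-0.38865912  0.64695298 -0.65604568]
 [ 0.3185812  -0.57374826 -0.75453227]] [ 450.67359226  337.81739823 1043.54357542]
side 393.8651273285863 319.4596702229055 199.39117951976456 [[ 0.95313806 -0.3014868  -0.02517045]
 [-0.17832256 -0.49264768 -0.85176248]
 [ 0.24439498  0.8163357  -0.52332315]] [-545.38115189  184.32773387 1009.94779136]
wrist 301.4060979826399 319.86928276847107 200.3887062413779 [[ 9.99998835e-01 -4.60198893e-04 -1.45542918e-03]
 [-9.72173413e-05 -9.70736892e-01  2.40145533e-01]
 [-1.52335350e-03 -2.40145111e-01 -9.70735806e-01]] [-623.87371934  -27.81615064  389.51471539]
```

View pics/a_scene.png

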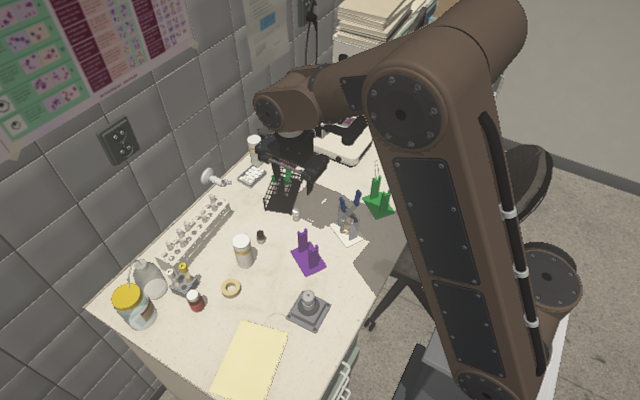

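View pics/a_side.png

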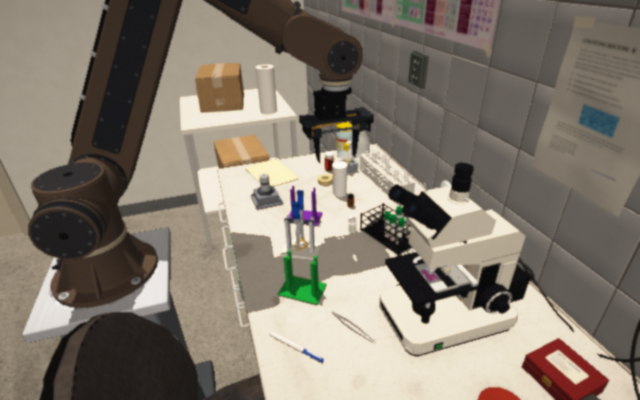

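View pics/a_wrist.png

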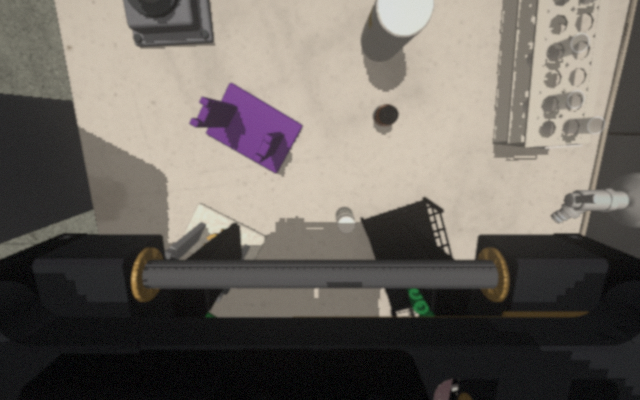

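The scene view shows the white stand with the blue-handled pliers near (348,230) and the spindle near (308,307). The side view shows the stand near (301,235) and the spindle near (265,190). I'll zoom in on these.

```bash
cat > h.py <<'E'
import numpy as np, cv2
from cell import *
def ray(c,u,v):
    d=np.array([(u-c["cx"])/c["fx"],(v-c["cy"])/c["fy"],1.]);R=np.array(c["R"]);t=np.array(c["t"])
    return -R.T@t, R.T@d/np.linalg.norm(d)
def onz(c,u,v,z):
    o,d=ray(c,u,v);return o+d*(z-o[2])/d[2]
def proj(c,X):
    p=np.array(c["R"])@np.array(X,float)+np.array(c["t"]);return np.array([c["fx"]*p[0]/p[2]+c["cx"],c["fy"]*p[1]/p[2]+c["cy"]])
def tri(c1,p1,c2,p2):
    o1,d1=ray(c1,*p1);o2,d2=ray(c2,*p2)
    A=np.stack([d1,-d2],1);s=np.linalg.lstsq(A,o2-o1,rcond=None)[0]
    a,b=o1+s[0]*d1,o2+s[1]*d2;return (a+b)/2,np.linalg.norm(a-b)
E
python3 - <<'E'
from h import *
import pickle
cs=read_camera("scene");cd=read_camera("side");cw=read_camera("wrist")
pickle.dump((cs,cd,cw),open("a.pkl","wb"))
def crop(c,x0,y0,x1,y1,k,n): cv2.imwrite(n,cv2.resize(c["img"][y0:y1,x0:x1,::-1],None,fx=k,fy=k,interpolation=cv2.INTER_CUBIC))
crop(cs,280,170,400,340,3.5*1,"pics/b1.png");crop(cd,240,165,345,310,4,"pics/b2.png")
print(onz(cs,348,234,0),onz(cs,309,313,36)); print(-cw["R"].T@cw["t"])
# stand/spindle from wrist/ side
print(onz(cd,265,200,0))
E
```

```text
[ 4.85607589e+02 -7.88843808e+01 -1.13686838e-13] [442.76900336 218.73160851  36.        ]
[624.49666546  66.24757125 384.1398854 ]
[450.66591501 206.98617673   0.        ]
```

View pics/b1.png

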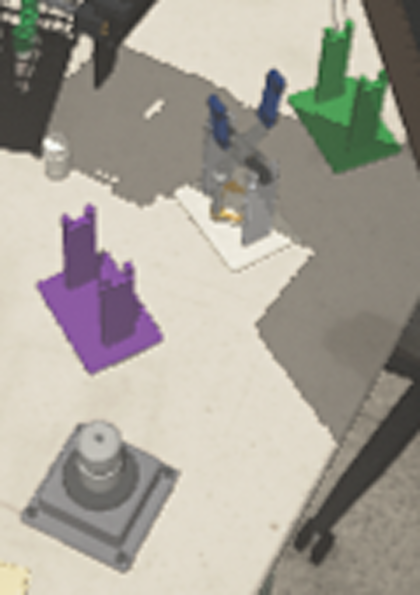

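View pics/b2.png

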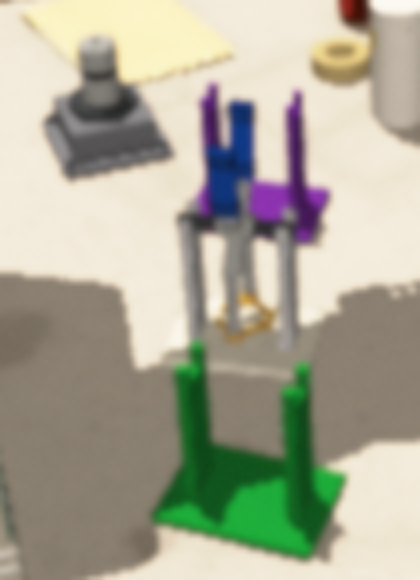

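Run:
```python
from h import *
import pickle
cs,cd,cw=pickle.load(open("a.pkl","rb"))
for c,n in((cs,'s'),(cd,'d')): print(n,-c["R"].T@c["t"])
A,B=(342,198.5),(358.6,191);C,D=(295.5,203),(300.5,191.5)
for p in(A,B):
  for q in(C,D): print(p,q,tri(cs,p,cd,q))
print("spindle top",tri(cs,(308.2,294.5),cd,(264.3,176)))
# spindle top plane
print(onz(cs,308.2,294.5,95),onz(cd,264.3,176,95))
for q in[(331,225),(347.5,247.5),(369.5,241.5)]:print(onz(cs,*q,8))
```

```text
s [ 188.47318698  606.53450635 1001.40113118]
d [ 305.86715517 -898.07302478  671.80501719]
(342, 198.5) (295.5, 203) (array([500.83643956, -73.83295708, 150.37544379]), np.float64(24.629430113138547))
(342, 198.5) (300.5, 191.5) (array([506.81011227, -61.83134741, 169.4226778 ]), np.float64(0.14333064167403636))
(358.6, 191) (295.5, 203) (array([ 480.68700181, -110.74943892,  169.38822117]), np.float64(0.9001237946239866))
(358.6, 191) (300.5, 191.5) (array([486.61937839, -98.74324428, 187.59114511]), np.float64(24.149584637845397))
spindle top (array([455.97069388, 199.99260709,  91.42392481]), np.float64(0.35679784558858685))
[454.73428463 201.60961924  95.        ] [455.22888208 193.32187173  95.        ]
[545.0914968  -76.92487105   8.        ]
[461.05430646 -28.56502201   8.        ]
[414.25532102 -81.94126365   8.        ]
```

play_rows(
  moves=[
    [-0.029,-0.018,-0.005,0,0,0,100],
    [-0.029,-0.018,-0.005,0,0,0,100],
    [-0.029,-0.018,-0.005,0,0,0,100],
    [-0.029,-0.018,-0.005,0,0,0,100],
  ],
)

```text
t: 0.7
eef_pos: [551.9, -116.1, 247.4]
tcp_rot: [-3.14, -0.001, 1.577]
ft_force: [0.3, -0.5, 0.2]
opening: 1.002
```

play_rows(
  moves=[
    [0,0,0,0,0,-0.135,100],
    [0,0,0,0,0,-0.135,100],
    [0,0,0,0,0,-0.135,100],
    [0,0,0,0,0,-0.135,100],
    [0,0,0,0,0,-0.135,100],
    [0,0,0,0,0,-0.135,100],
    [0,0,0,0,0,-0.135,100],
    [0,0,0,0,0,-0.135,100],
  ],
)

```text
t: 1.5
eef_pos: [549.5, -120.6, 248.7]
tcp_rot: [-3.141, -0.001, 2.691]
ft_force: [-0.6, 0.2, -0.2]
opening: 1.002
```

Run:
```python
from h import *
import pickle
cw=read_camera("wrist");cs=read_camera("scene");cd=read_camera("side")
pickle.dump((cs,cd,cw),open("b.pkl","wb"));s=state();print(s["eef_pos"],s["tcp_rot"],s["joints"])
cv2.imwrite("pics/c.png",cw["img"][:,:,::-1])
```

```text
[ 549.53749788 -120.5573659   248.75529218] [-3.14116655e+00 -6.72763708e-04  2.68258212e+00] [-3.33205407e-01  3.81948138e-01  1.68804386e+00 -3.85198909e-04
  1.07232159e+00 -1.44480706e+00]
```

View pics/c.png

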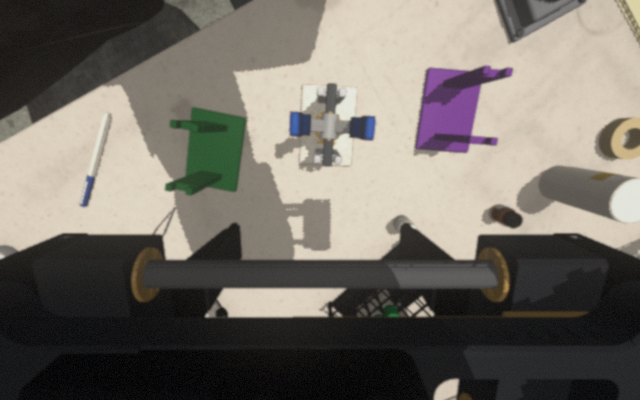

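The view is straight down on the pliers: blue handles at (301,124) and (362,128), with the dark cross bar running vertically at x≈330.

Run:
```python
from h import *
import pickle
cs,cd,cw=pickle.load(open("b.pkl","rb"))
im=cw["img"];cv2.imwrite("pics/c2.png",cv2.resize(im[70:180,270:400,::-1],None,fx=6,fy=5.4,interpolation=cv2.INTER_CUBIC)[:590])
def blue(c,box):
    x0,y0,x1,y1=box;h=cv2.cvtColor(c["img"],cv2.COLOR_RGB2HSV)
    m=((h[...,0]>105)&(h[...,0]<128)&(h[...,1]>120)).astype(np.uint8);k=np.zeros_like(m);k[y0:y1,x0:x1]=1;m=m*k
    n,l,st,ce=cv2.connectedComponentsWithStats(m)
    for i in range(1,n):
        if st[i][4]>15: print(st[i],ce[i])
    return m,l
blue(cw,(280,90,400,170)); print("scene");blue(cs,(325,175,375,225));print("side");blue(cd,(280,180,320,225))
print(-cw["R"].T@cw["t"])
```

```text
[291 113   9  22 174] [294.75862069 123.27011494]
[365 117   9  22 153] [369.32026144 127.34640523]
scene
side
[292 191  11  28 201] [297.24378109 205.00497512]
[488.65339309 -92.28824512 404.55831664]
```

View pics/c2.png

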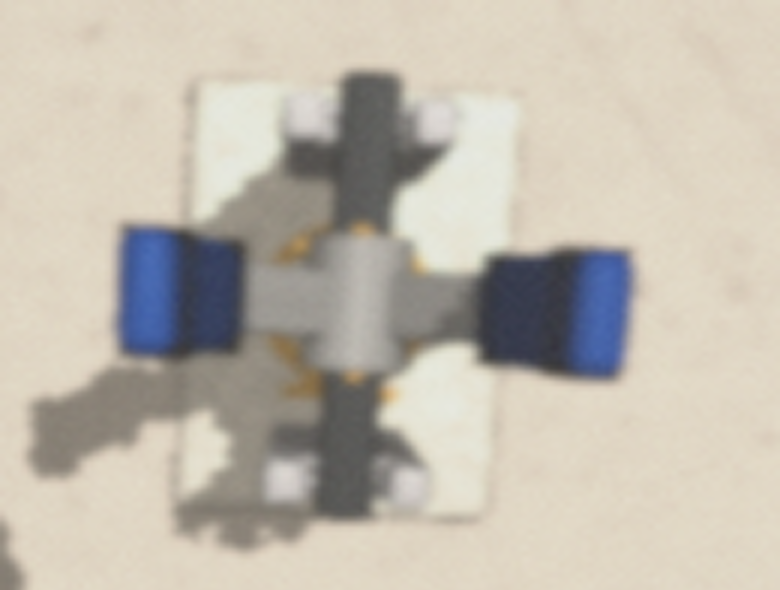

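Run:
```python
from h import *
import pickle
cs,cd,cw=pickle.load(open("b.pkl","rb"))
a=onz(cw,294.8,123.3,174);b=onz(cw,369.3,127.3,174);m=(a+b)/2
print(a,b,m,np.linalg.norm(b-a),np.degrees(np.arctan2(*(b-a)[1::-1])))
e=onz(cw,331.7,83.9,100);f=onz(cw,327.5,165.7,100)
print((e+f)/2,np.linalg.norm(e-f),np.degrees(np.arctan2(*(e-f)[1::-1])))
for z in(174,):
  print(proj(cs,a),proj(cs,b),proj(cd,a),proj(cd,b))
```

```text
[ 478.69177445 -108.22170358  174.        ] [505.3818611  -59.67570035 174.        ] [492.03681778 -83.94870196 174.        ] 55.399234247252664 61.19846333001778
[492.69991383 -83.86203024 100.        ] 77.92153098077787 151.5908969641921
[358.82470534 190.63104642] [342.14091851 198.08365557] [294.1559242  201.08492086] [299.61328049 189.64021147]
```

play_rows(
  moves=[
    [0.0225,0.0025,0,0,0,0,100],
    [0.0225,0.0025,0,0,0,0,100],
    [0.0225,0.0025,0,0,0,0,100],
    [0,0,0,0,0,0.04,100],
    [0,0,0,0,0,0,100],
  ],
)

```text
t: 2.15
eef_pos: [490.3, -82.4, 248.5]
tcp_rot: [-3.141, -0.001, 2.618]
ft_force: [-0.6, -0.4, -0.0]
opening: 1.0
```

```bash
cat >> h.py <<'E'
def to(x,y,z,yawy=None):
    s=state();p=s["eef_pos"];r,pi,w=s["tcp_rot"]
    from scipy.spatial.transform import Rotation as Ro
    R=Ro.from_euler('xyz',[r,pi,w]);print("pos",p.round(1),"rot",np.round([r,pi,w],4),"yaw_y",np.degrees(w)-90,"f",s["ft_force"].round(1),"op",round(s["opening"],3),"t",s["t"])
    print("tool shift mm",(R.inv().apply(np.array([x,y,z])-p)).round(1))
    if yawy is not None:
        T=Ro.from_euler('xyz',[np.pi,0,np.radians(yawy+90)]);print("rotvec",(R.inv()*T).as_rotvec().round(4))
E
python3 -c "
from h import *
to(492.4,-83.9,143,61.4)"
```

```text
pos [490.3 -82.4 248.5] rot [-3.1412e+00 -8.0000e-04  2.6178e+00] yaw_y 59.98851984260986 f [-0.6 -0.4 -0. ] op 1.0 t 2.15
tool shift mm [ -2.6  -0.2 105.5]
rotvec [-0.0004 -0.0008 -0.0246]
```

play_rows(
  moves=[
    [-0.0026,0,0.02,0,0,-0.02,100],
    [0,0,0.025,0,0,0,100],
    [0,0,0.02,0,0,0,100],
    [0,0,0.015,0,0,0,100],
    [0,0,0,0,0,0,100],
    [0,0,0,0,0,0,100],
  ],
)

```text
t: 2.75
eef_pos: [494.6, -84.7, 166.9]
tcp_rot: [3.141, 0.002, 2.627]
ft_force: [0.1, -0.0, 0.1]
opening: 0.998
```

```bash
python3 -c "
from h import *
to(492.4,-83.9,143,61.4)
c=read_camera('wrist');cv2.imwrite('pics/d.png',c['img'][:,:,::-1])
c=read_camera('side');cv2.imwrite('pics/d2.png',cv2.resize(c['img'][130:270,220:380,::-1],None,fx=4,fy=4,interpolation=2))
"
```

```text
pos [494.6 -84.7 166.9] rot [3.1413e+00 2.5000e-03 2.6273e+00] yaw_y 60.53069705486266 f [ 0.1 -0.   0.1] op 0.998 t 2.75
tool shift mm [ 2.4 -0.4 23.9]
rotvec [ 0.0003  0.0025 -0.0152]
```

View pics/d.png

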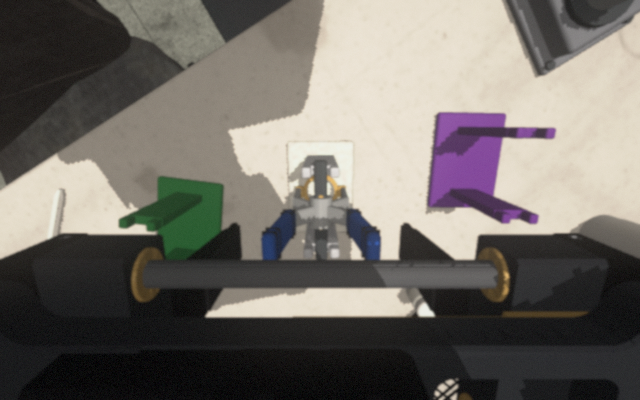

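View pics/d2.png

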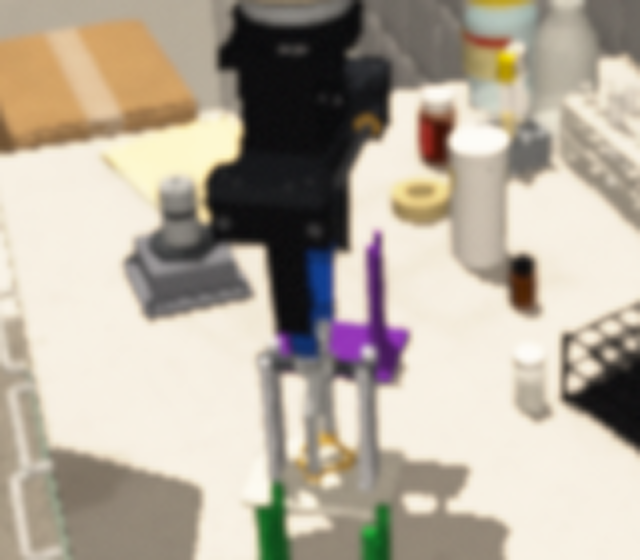

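The handles sit centred between the fingers at about (322,235). I'll finish the descent and close.

play_rows(
  moves=[
    [0.0024,0,0.012,0,0,-0.015,100],
    [0,0,0.011,0,0,0,100],
    [0,0,0.002,0,0,0,100],
    [0,0,0,0,0,0,100],
  ],
)

```text
t: 3.25
eef_pos: [494.1, -84.0, 144.0]
tcp_rot: [3.14, 0.008, 2.641]
ft_force: [0.2, 0.5, 0.4]
opening: 1.001
```

```bash
python3 -c "
from h import *
to(492.4,-83.9,143,61.4)"
```

```text
pos [494.1 -84.  144. ] rot [3.1401 0.0082 2.6414] yaw_y 61.34177638857932 f [0.2 0.5 0.4] op 1.001 t 3.25
tool shift mm [ 1.6 -0.7  1. ]
rotvec [ 0.0015  0.0082 -0.001 ]
```

play_rows(
  moves=[
    [0.0015,-0.0005,0.001,0.0015,0.008,0,100],
    [0,0,0,0,0,0,100],
  ],
)

```text
t: 3.45
eef_pos: [492.8, -83.9, 143.5]
tcp_rot: [3.142, 0.0, 2.641]
ft_force: [0.6, -0.1, -0.2]
opening: 0.999
```

```bash
python3 -c "
from h import *
to(492.4,-83.9,143,61.4)"
```

```text
pos [492.8 -83.9 143.5] rot [3.1416e+00 4.0000e-04 2.6410e+00] yaw_y 61.319256136204785 f [ 0.6 -0.1 -0.2] op 0.999 t 3.45
tool shift mm [ 0.3 -0.2  0.5]
rotvec [ 0.      0.0004 -0.0014]
```

play_rows(
  moves=[
    [0,0,0,0,0,0,60],
    [0,0,0,0,0,0,50],
    [0,0,0,0,0,0,30],
    [0,0,0,0,0,0,0],
    [0,0,0,0,0,0,0],
    [0,0,0,0,0,0,0],
    [0,0,0,0,0,0,0],
    [0,0,0,0,0,0,0],
  ],
)

```text
t: 4.25
eef_pos: [494.0, -84.0, 145.7]
tcp_rot: [3.14, 0.004, 2.641]
ft_force: [0.5, 0.1, -1.2]
opening: 0.451
```

```bash
python3 -c "
from h import *
to(492.4,-83.9,143,61.4)
c=read_camera('wrist');cv2.imwrite('pics/e.png',c['img'][:,:,::-1])
c=read_camera('side');cv2.imwrite('pics/e2.png',cv2.resize(c['img'][130:270,220:380,::-1],None,fx=4,fy=4,interpolation=2))
"
```

```text
pos [494.  -84.  145.7] rot [3.1405 0.0043 2.6406] yaw_y 61.29642520751827 f [ 0.5  0.1 -1.2] op 0.451 t 4.25
tool shift mm [ 1.4 -0.6  2.7]
rotvec [ 0.0011  0.0043 -0.0018]
```

View pics/e.png

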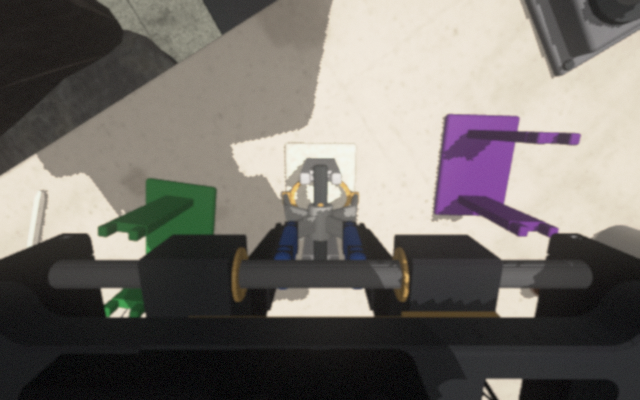

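View pics/e2.png

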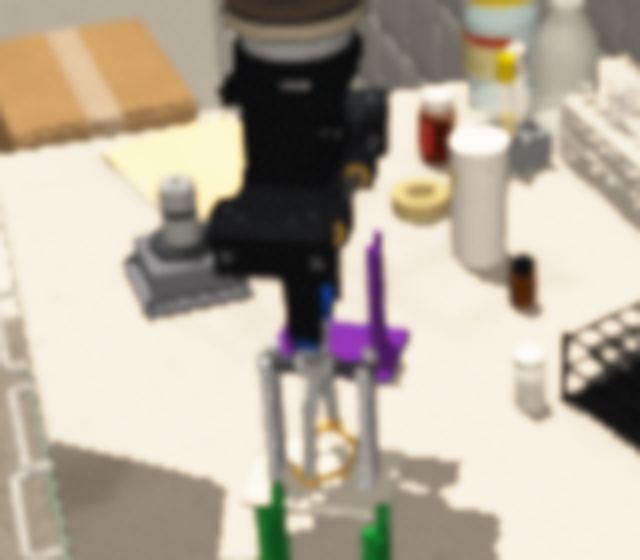

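The grip is at the stop (opening 0.451) and the ring is visibly open. I'll lift straight up.

play_rows(
  moves=[
    [0,0,-0.006,0.001,0.003,0,0],
    [0,0,-0.008,0,0.001,0,0],
    [0,0,-0.01,0,0,0,0],
    [0,0,-0.01,0,0,0,0],
  ],
)

```text
t: 4.75
eef_pos: [493.2, -84.0, 180.7]
tcp_rot: [-3.141, -0.003, 2.641]
ft_force: [0.6, -0.6, -1.4]
opening: 0.451
```

```bash
python3 -c "
from h import *
to(492.4,-83.9,255,61.4)
c=read_camera('wrist');cv2.imwrite('pics/f.png',c['img'][:,:,::-1])
c=read_camera('side');cv2.imwrite('pics/f2.png',cv2.resize(c['img'][130:270,220:380,::-1],None,fx=4,fy=4,interpolation=2))
"
```

```text
pos [493.2 -84.  180.7] rot [-3.1406 -0.0034  2.6408] yaw_y 61.30601852510355 f [ 0.6 -0.6 -1.4] op 0.451 t 4.75
tool shift mm [  1.   -0.4 -74.2]
rotvec [-0.001  -0.0034 -0.0016]
```

View pics/f.png

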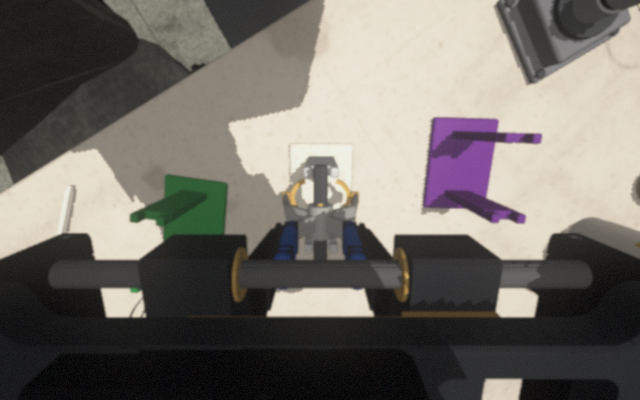

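View pics/f2.png

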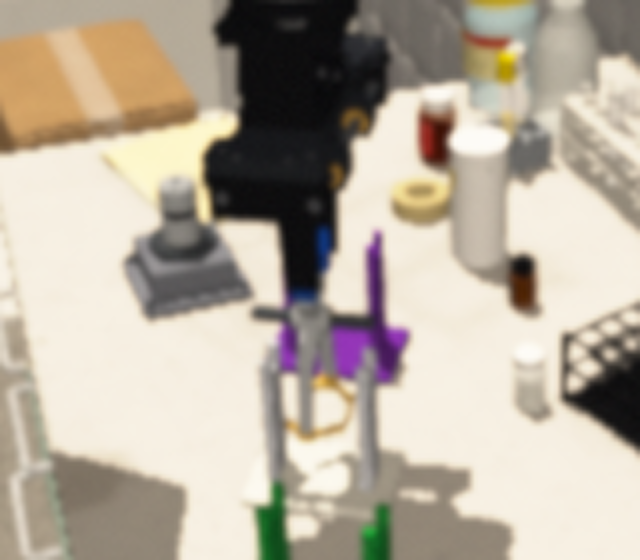

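play_rows(
  moves=[
    [0,0,-0.02,0,-0.001,0,0],
    [0,0,-0.02,0,-0.002,0,0],
    [0,0,-0.02,0,0,0,0],
    [0,0,-0.018,0,0,0,0],
    [0,0,0,0,0,0,0],
  ],
)

```text
t: 5.35
eef_pos: [493.0, -83.9, 262.0]
tcp_rot: [-3.141, 0.001, 2.641]
ft_force: [-0.0, -0.0, -1.6]
opening: 0.451
```

```bash
python3 -c "
from h import *
to(500,120,262,61.4)
"
```

```text
pos [493.  -83.9 262. ] rot [-3.1408e+00  1.3000e-03  2.6407e+00] yaw_y 61.30369283642341 f [-0.  -0.  -1.6] op 0.451 t 5.35
tool shift mm [ 91.8 182.3  -0.2]
rotvec [-0.0008  0.0013 -0.0017]
```

play_rows(
  moves=[
    [0.01,0.02,0,0,0,0,0],
    [0.015,0.03,0,0,0,0,0],
    [0.015,0.03,0,0,0,0,0],
    [0.015,0.03,0,0,0,0,0],
    [0.015,0.03,0,0,0,0,0],
    [0.01,0.02,0,0,0,0,0],
    [0.005,0.01,0,0,0,0,0],
    [0,0,0,0,0,0,0],
  ],
)

```text
t: 6.15
eef_pos: [498.2, 112.0, 254.2]
tcp_rot: [-3.137, -0.004, 2.638]
ft_force: [0.3, 0.5, -2.3]
opening: 0.453
```

```bash
python3 -c "
from h import *
import pickle
to(500,120,262,61.4)
cw=read_camera('wrist');cs=read_camera('scene');cd=read_camera('side')
pickle.dump((cs,cd,cw,state()),open('g.pkl','wb'))
cv2.imwrite('pics/g.png',cw['img'][:,:,::-1])
cv2.imwrite('pics/g1.png',cv2.resize(cs['img'][200:340,220:380,::-1],None,fx=4,fy=4,interpolation=2))
cv2.imwrite('pics/g2.png',cv2.resize(cd['img'][100:240,220:380,::-1],None,fx=4,fy=4,interpolation=2))
"
```

```text
pos [498.2 112.  254.2] rot [-3.1372 -0.0042  2.6382] yaw_y 61.15516758082347 f [ 0.3  0.5 -2.3] op 0.453 t 6.15
tool shift mm [ 2.4  7.9 -7.8]
rotvec [-0.0044 -0.0042 -0.0043]
```

View pics/g.png

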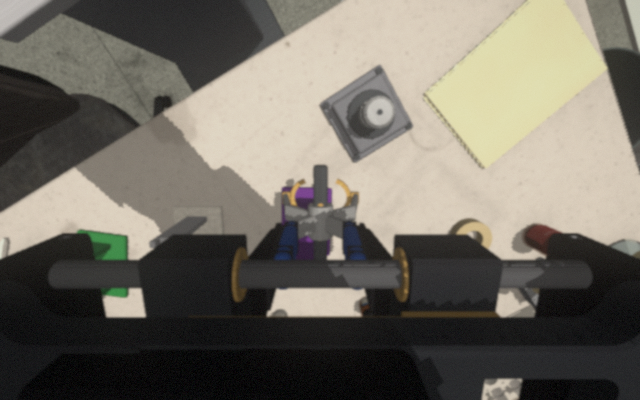

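View pics/g1.png

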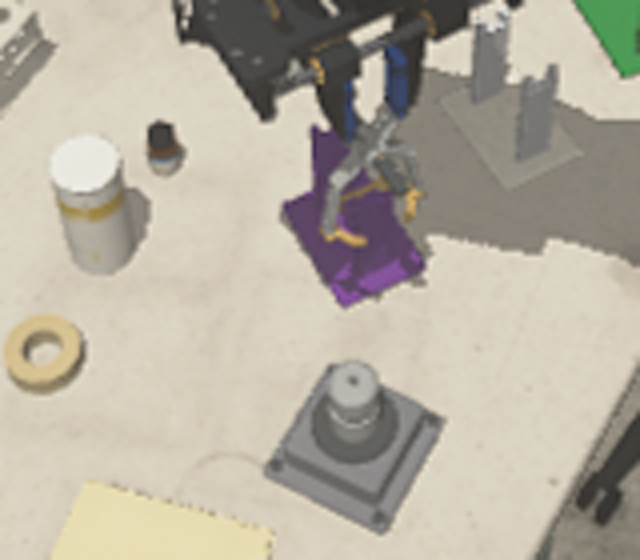

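View pics/g2.png

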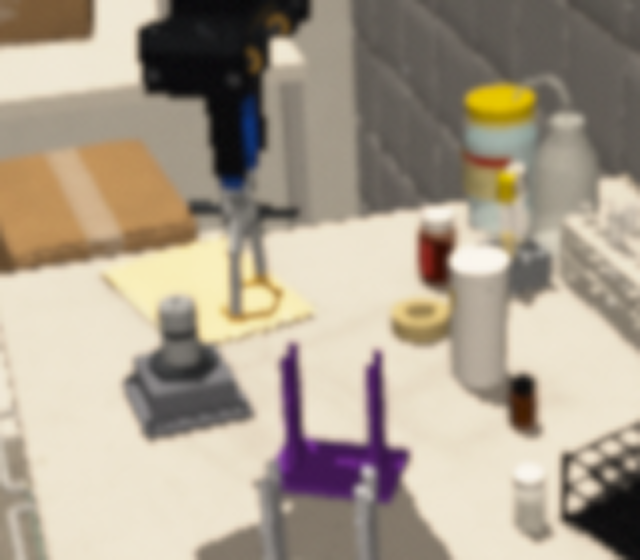

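```bash
python3 -c "
from h import *
import pickle
cs,cd,cw,s=pickle.load(open('g.pkl','rb'))
im=cw['img'][...,::-1]
cv2.imwrite('pics/g3.png',cv2.resize(im[60:170,310:420],None,fx=5,fy=5,interpolation=2))
cv2.imwrite('pics/g4.png',cv2.resize(im[155:265,260:380],None,fx=5,fy=5,interpolation=2))
"
```

```text
(no output)
```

View pics/g3.png

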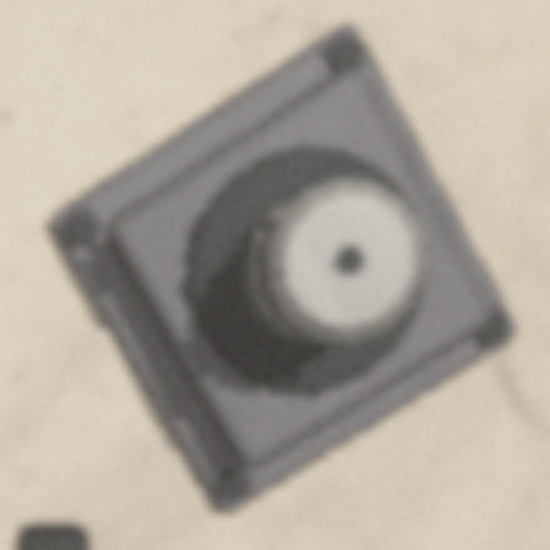

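View pics/g4.png

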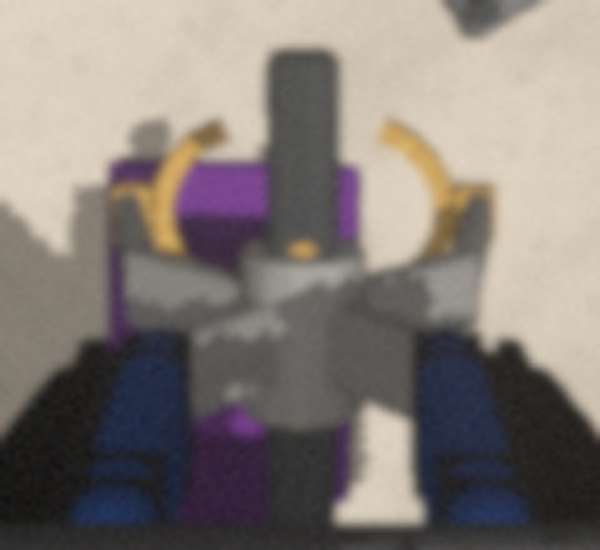

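```bash
python3 -c "
from h import *
import pickle
from scipy.spatial.transform import Rotation as Ro
cs,cd,cw,s=pickle.load(open('g.pkl','rb'))
p=s['eef_pos'];R=Ro.from_euler('xyz',s['tcp_rot'])
print(p,s['tcp_rot'])
print('spindle wrist',onz(cw,379.6,112.2,95),'scene',onz(cs,220+353/4,200+380/4,95),'side',onz(cd,220+178/4,100+302/4,95))
print('tri w-s',tri(cw,(379.6,112.2),cs,(220+353/4,200+380/4)),'w-d',tri(cw,(379.6,112.2),cd,(220+178/4,100+302/4)))
for q in[(350,45),(70,225),(225,490),(495,330)]:print(onz(cw,310+q[0]/5,60+q[1]/5,5))
for L in(119,121.5,123.7,126):
  for tx in(0,1.4,4):
    c=p+R.apply([tx,0,L]); l=p+R.apply([tx,-24.6,L]);r=p+R.apply([tx,24.6,L])
    b=p+R.apply([tx+40,0,L+2-80])
    print(L,tx,'ring wrist',proj(cw,c).round(1),proj(cw,l).round(1),proj(cw,r).round(1),'bar end',proj(cw,b).round(1),'side',proj(cd,c).round(1),'scene',proj(cs,c).round(1))
"
```

```text
[498.48905935 110.32495522 254.72571103] [-3.13734344 -0.00358142  2.63600821]
spindle wrist [455.26284153 202.05532217  95.        ] scene [453.90632972 202.71265688  95.        ] side [456.44503936 196.39483903  95.        ]
tri w-s (array([454.86490358, 202.15779535,  93.40078586]), np.float64(1.0217769106144472)) w-d (array([456.34767344, 202.53777486,  91.79885831]), np.float64(1.8682387646813166))
[413.3044593  242.09004723   5.        ]
[417.21407743 160.1504123    5.        ]
[496.65672428 163.93372451   5.        ]
[493.70129631 244.61438679   5.        ]
119 0 ring wrist [319.7 200.8] [293.5 200.8] [345.9 200.9] bar end [319.7 170.2] side [282.7 174. ] scene [312.4 251.4]
119 1.4 ring wrist [319.7 199.4] [293.4 199.3] [346.  199.4] bar end [319.7 168.1] side [282.2 173.9] scene [312.7 251.8]
119 4 ring wrist [319.7 196.7] [293.4 196.6] [346.  196.7] bar end [319.7 164.1] side [281.4 173.9] scene [313.2 252.5]
121.5 0 ring wrist [319.7 200.2] [293.7 200.1] [345.7 200.2] bar end [319.7 169.7] side [282.7 174.7] scene [312.4 252. ]
121.5 1.4 ring wrist [319.7 198.7] [293.7 198
[... 228 characters left out ...]
99.6] [293.9 199.6] [345.5 199.7] bar end [319.7 169.2] side [282.8 175.4] scene [312.4 252.4]
123.7 1.4 ring wrist [319.7 198.2] [293.8 198.2] [345.5 198.2] bar end [319.7 167.1] side [282.3 175.3] scene [312.7 252.8]
123.7 4 ring wrist [319.7 195.5] [293.8 195.5] [345.6 195.6] bar end [319.7 163.2] side [281.5 175.3] scene [313.2 253.6]
126 0 ring wrist [319.7 199.1] [294.1 199. ] [345.3 199.1] bar end [319.7 168.7] side [282.8 176.1] scene [312.5 252.9]
126 1.4 ring wrist [319.7 197.6] [294.  197.6] [345.3 197.7] bar end [319.7 166.7] side [282.4 176. ] scene [312.7 253.3]
126 4 ring wrist [319.7 195. ] [294. 195.] [345.4 195. ] bar end [319.7 162.8] side [281.5 176. ] scene [313.2 254.1]
```

```bash
python3 -c "
from h import *
to(456.3,200.2,250,61.3)
"
```

```text
pos [498.5 110.3 254.7] rot [-3.1373 -0.0036  2.636 ] yaw_y 61.03214532606063 f [-0.3  1.1 -2.3] op 0.452 t 6.3
tool shift mm [80.4 58.2  4.8]
rotvec [-0.0042 -0.0036 -0.0047]
```

play_rows(
  moves=[
    [0.016,0.0115,-0.001,-0.003,-0.002,-0.003,0],
    [0.016,0.0115,-0.001,-0.001,-0.001,0,0],
    [0.016,0.0115,0,0,0,0,0],
    [0.016,0.0115,0,0,0,0,0],
    [0.01,0.007,0,0,0,0,0],
    [0.004,0.003,0,0,0,0,0],
    [0,0,0,0,0,0,0],
  ],
)

```text
t: 7.0
eef_pos: [457.9, 192.6, 256.6]
tcp_rot: [-3.141, 0.001, 2.629]
ft_force: [-0.3, -0.1, -1.6]
opening: 0.452
```

```bash
python3 -c "
from h import *
to(456.3,200.2,240,61.3)
"
```

```text
pos [457.9 192.6 256.6] rot [-3.1411e+00  9.0000e-04  2.6291e+00] yaw_y 60.63569549326351 f [-0.3 -0.1 -1.6] op 0.452 t 7.0
tool shift mm [ 5.1  5.8 16.6]
rotvec [-0.0005  0.0009 -0.0116]
```

play_rows(
  moves=[
    [0.003,0.003,0.006,0,0,-0.006,0],
    [0.002,0.0025,0.006,0,0,-0.005,0],
    [0,0,0.004,0,0,0,0],
    [0,0,0,0,0,0,0],
  ],
)

```text
t: 7.4
eef_pos: [457.0, 198.7, 238.8]
tcp_rot: [-3.141, 0.001, 2.639]
ft_force: [0.4, 0.2, -1.9]
opening: 0.451
```

```bash
cat > look.py <<'E'
import sys
from h import *
import pickle
n=sys.argv[1]
to(456.3,200.2,240,61.3)
cw=read_camera('wrist');cs=read_camera('scene');cd=read_camera('side')
pickle.dump((cs,cd,cw,state()),open(n+'.pkl','wb'))
cv2.imwrite(f'pics/{n}_w.png',cv2.resize(cw['img'][150:270,250:390,::-1],None,fx=5,fy=5,interpolation=2))
a=cv2.resize(cs['img'][230:330,260:360,::-1],None,fx=4,fy=4,interpolation=2)
b=cv2.resize(cd['img'][130:230,220:320,::-1],None,fx=4,fy=4,interpolation=2)
cv2.imwrite(f'pics/{n}_sd.png',np.hstack([a,b]))
E
python3 look.py k
```

```text
pos [457.  198.7 238.8] rot [-3.1405e+00  8.0000e-04  2.6394e+00] yaw_y 61.22697257653476 f [ 0.4  0.2 -1.9] op 0.451 t 7.4
tool shift mm [ 1.3  1.  -1.2]
rotvec [-0.0011  0.0008 -0.0013]
```

View pics/k_w.png

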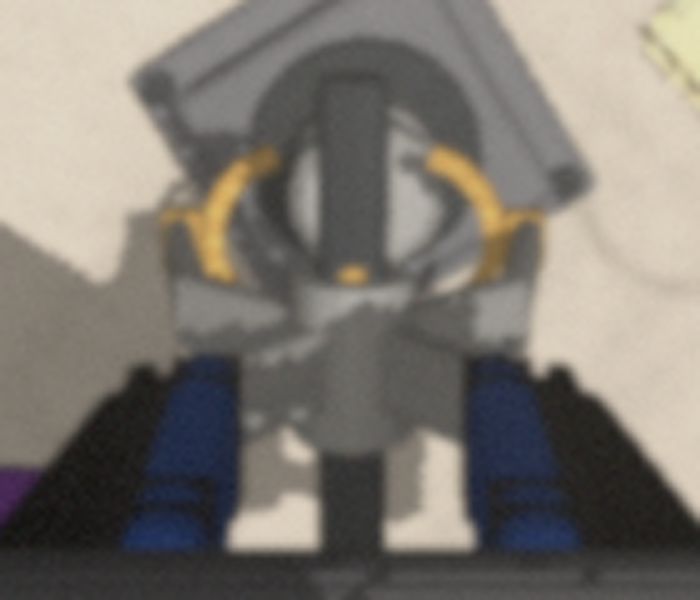

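View pics/k_sd.png

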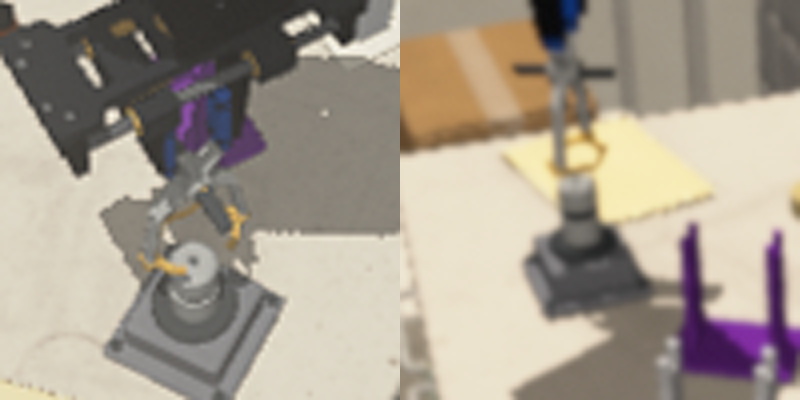

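```bash
cat > ov.py <<'E'
import sys
from h import *
import pickle
from scipy.spatial.transform import Rotation as Ro
n=sys.argv[1];tx,ty,L,sx,sy=map(float,sys.argv[2:7])
cs,cd,cw,s=pickle.load(open(n+'.pkl','rb'))
p=s['eef_pos'];R=Ro.from_euler('xyz',s['tcp_rot'])
def draw(c,x0,y0,w,h,k):
    im=cv2.resize(c['img'][y0:y0+h,x0:x0+w,::-1],None,fx=k,fy=k,interpolation=2).copy()
    def pl(pts,col):
        q=np.array([(proj(c,P)-[x0,y0]+.5)*k-.5 for P in pts]).round().astype(np.int32);cv2.polylines(im,[q],False,col,1)
    th=np.linspace(0,2*np.pi,60)
    for r,z in((13,95),(16,92),(28,44)):pl([[sx+r*np.cos(t),sy+r*np.sin(t),z] for t in th],(255,0,255))
    for sg in(1,-1):
        a=np.linspace(-1.15,1.15,30)
        for r in(14,18):pl([p+R.apply([tx+r*np.sin(t),ty+sg*(10.6+r*np.cos(t)),L-2]) for t in a],(0,0,255))
    pl([p+R.apply([tx+a,ty+b,L+2-80]) for a,b in((40,5),(40,-5),(-40,-5),(-40,5),(40,5))],(0,255,0))
    return im
cv2.imwrite(f'pics/{n}_ow{sys.argv[7]}.png',draw(cw,250,150,140,110,5))
cv2.imwrite(f'pics/{n}_os{sys.argv[7]}.png',np.hstack([draw(cs,270,240,70,80,5),draw(cd,230,140,80,80,5)]))
E
python3 ov.py k 2 0.5 124 455 202.3 1
```

```text
(no output)
```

View pics/k_ow1.png

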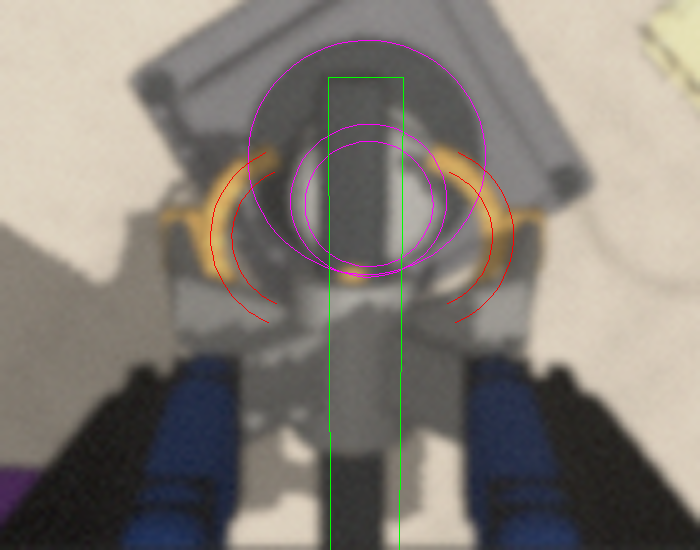

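View pics/k_os1.png

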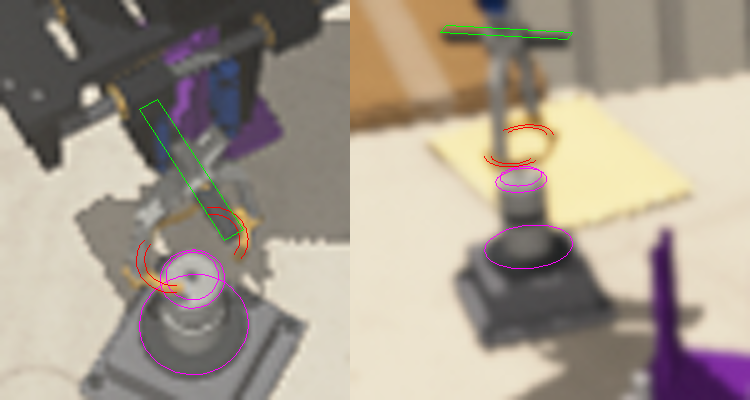

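```bash
sed -i "s/^cw=read_camera('wrist');cs=read_camera('scene');cd=read_camera('side')/cs=read_camera('scene');cd=read_camera('side');s0=state();cw=read_camera('wrist')\nprint(s0['eef_pos'],state()['eef_pos'])/" look.py; sed -i "s/cw,state())/cw,s0)/" look.py
python3 look.py l;python3 ov.py l 2 0.5 124 455 202.3 1
```

```text
pos [457.2 198.8 239.6] rot [-3.1413e+00  1.6000e-03  2.6393e+00] yaw_y 61.21939572888161 f [ 0.4 -0.8 -0.7] op 0.45 t 7.55
tool shift mm [ 1.4  0.8 -0.4]
rotvec [-0.0003  0.0016 -0.0014]
[457.20866138 198.91762941 239.7716916 ] [457.17793109 198.92433363 239.79452544]
```

View pics/l_ow1.png

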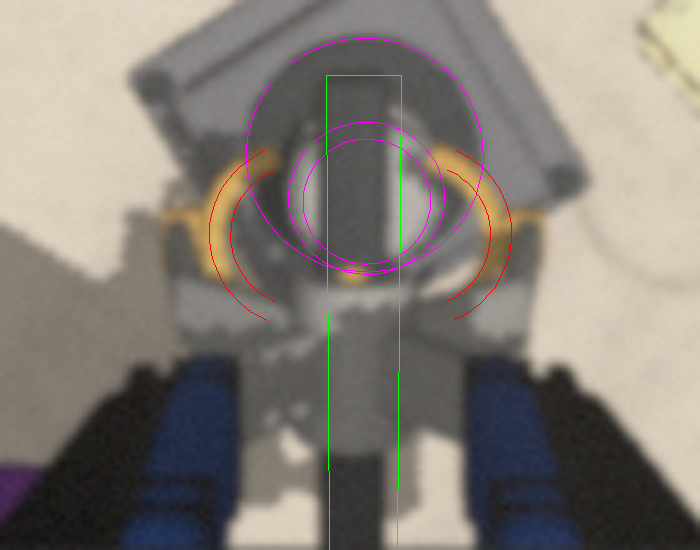

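View pics/l_os1.png

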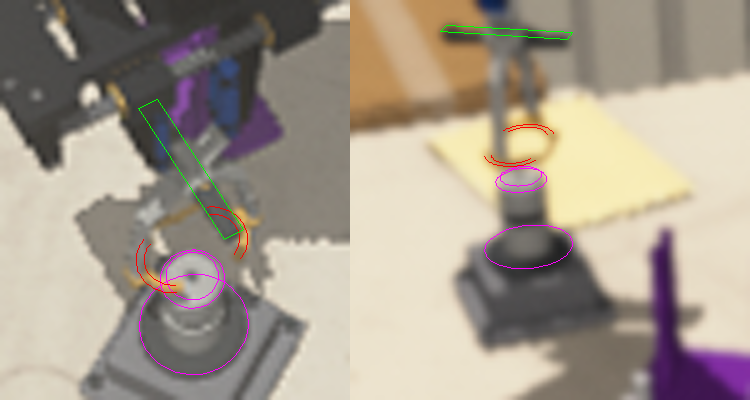

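play_rows(
  moves=[
    [0.0017,0.0032,0.004,0,0.001,0,0],
    [0,0,0.003,0,0,0,0],
    [0,0,0,0,0,0,0],
  ],
)

```text
t: 8.0
eef_pos: [457.3, 202.9, 232.5]
tcp_rot: [3.141, 0.001, 2.639]
ft_force: [0.3, 0.3, -0.7]
opening: 0.452
```

```bash
python3 look.py m;python3 ov.py m 1.9 -1.3 124 455 202.3 1
```

```text
pos [457.3 202.9 232.5] rot [3.1410e+00 1.3000e-03 2.6394e+00] yaw_y 61.229103861667994 f [ 0.3  0.3 -0.7] op 0.452 t 8.0
tool shift mm [-0.5 -2.8 -7.5]
rotvec [ 0.0006  0.0013 -0.0012]
[457.40104067 202.8589013  232.76712559] [457.46688812 202.8241963  232.87187865]
```

View pics/m_ow1.png

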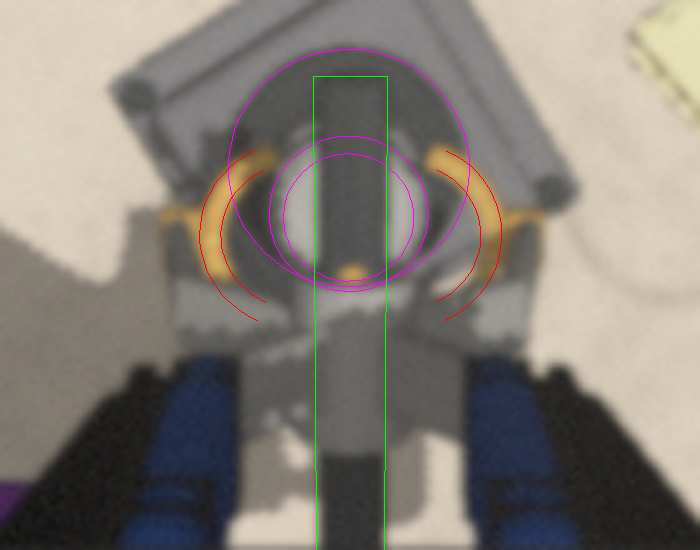

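View pics/m_os1.png

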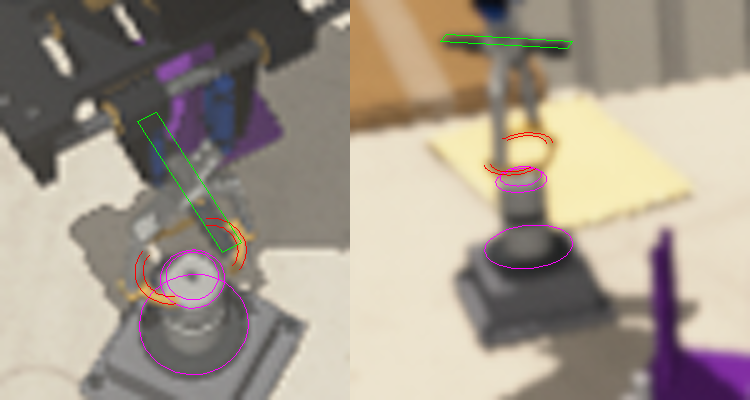

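The ring halves (outer edges at crop x 201 and 500) are centred on the spindle (≈350). I'll start the descent in small steps and watch the force.

play_rows(
  moves=[
    [0,0,0.004,0,0.001,0,0],
    [0,0,0.005,0,0,0,0],
    [0,0,0.005,0,0,0,0],
    [0,0,0,0,0,0,0],
  ],
)

```text
t: 8.55
eef_pos: [457.5, 202.8, 217.7]
tcp_rot: [3.141, 0.001, 2.639]
ft_force: [-0.0, 0.4, -1.7]
opening: 0.45
```

```bash
sed -i 's/to(456.3,200.2,240,61.3)/to(457.4,202.8,194,61.3)/' look.py; python3 look.py n;python3 ov.py n 1.9 -1.3 124 455 202.3 1
```

```text
pos [457.5 202.8 217.7] rot [3.1405e+00 8.0000e-04 2.6392e+00] yaw_y 61.21525148600756 f [-0.   0.4 -1.7] op 0.45 t 8.55
tool shift mm [ 0.1 -0.  23.7]
rotvec [ 0.0011  0.0008 -0.0015]
[457.68320179 202.85407221 218.28011713] [457.75961663 202.85854232 218.45172246]
```

View pics/n_ow1.png

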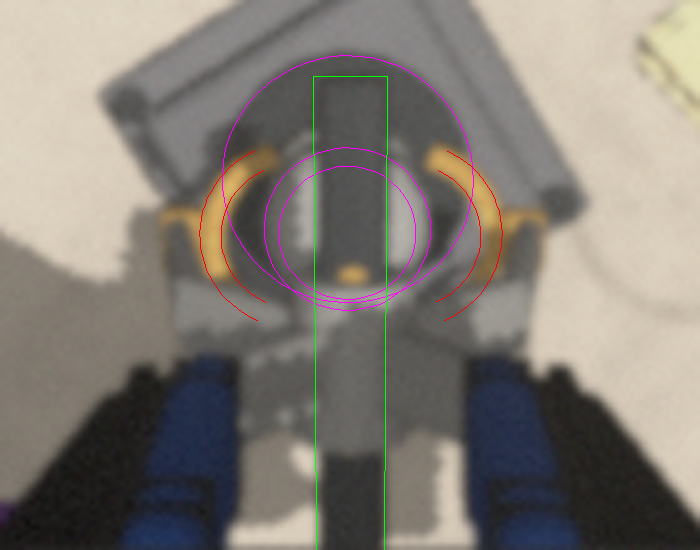

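View pics/n_os1.png

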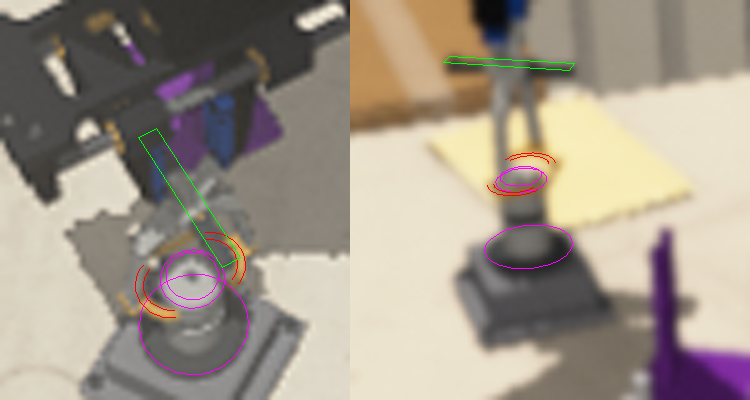

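```bash
python3 -c "
from h import *
import pickle
cs,cd,cw,s=pickle.load(open('n.pkl','rb'))
im=cw['img'][165:215,285:355,::-1]
im=cv2.convertScaleAbs(im,alpha=1.5)
cv2.imwrite('pics/n_z.png',cv2.resize(im,None,fx=11,fy=11,interpolation=2))
g=cw['img'].mean(2).astype(int)
for r in range(176,206,3): print(r,g[r,298:341])
"
```

```text
176 [ 61  65  69  73  78  83  83  81  82  82  77  84  97 102  98  89  75  77
  79  82  81  85  84  86  87  90  86  84  80  81  84  88  87  84  84  83
  85  86  84  84  87  87  87]
179 [ 61  65  70  76  84  82  81  73  79  96 107 109 104  96  89  77  76  76
  81  81  83  82  84  84  86  88  86  82  84  96 113 120 111  98  90  86
  85  91 106 113 113 105  95]
182 [109 104 100  99  96 100  95  92  87  88  93 108 127 141 135 113  84  77
  80  82  83  82  84  83  87  86  88  83  82  91 107 111 107  98  93  88
  96 115 139 152 157 155 153]
185 [144 120  94  78  70  67  77  81  91  96 112 131 151 160 152 124  92  78
  81  83  80  83  84  84  85  86  85  84  88 110 136 153 153 136 116  97
  88  86  90  96 108 121 135]
188 [101  73  59  58  56  71  83  94  98 101 109 131 155 167 161 129  93  79
  79  84  84  83  84  83  86  87  84  84  90 115 147 163 164 157 150 130
 110  92  84  85  85  83  85]
191 [ 60  56  54  58  66  83  93 100 103 106 114 130 155 166 158 127  92  77
  81  83  82  82  84  86  87  85  86  84  88 116 149 168 172 170 161 152
 134 107  83  71  72  74  79]
194 [ 55  55  59  63  74  87  92 101 105 111 120 142 160 168 157 127  89  80
  80  81  80  81  81  82  84  86  83  80  94 121 150 170 175 172 163 154
 141 112  78  59  57  59  65]
197 [ 63  57  57  58  70  83  90  99 103 109 114 132 154 169 157 126  92  77
  82  81  81  81  82  84  86  85  86  85  92 126 154 172 174 171 164 151
 135 111  81  64  61  73 100]
200 [ 76  74  65  61  58  76  86  93  99 103 104 110 120 119 112  99  78  78
  80  80  80  82  83  83  85  84  84  81  92 124 156 170 168 160 148 132
 111  84  65  64  74  93 110]
203 [ 76  79  78  76  74  67  73  81  90  93  99  95  95  87  81  72  72  77
  79  89 102 114 120 117 110  95  85  82  81  90 104 115 112 112 108  94
  93  97 109 116 114 106  98]
```

View pics/n_z.png

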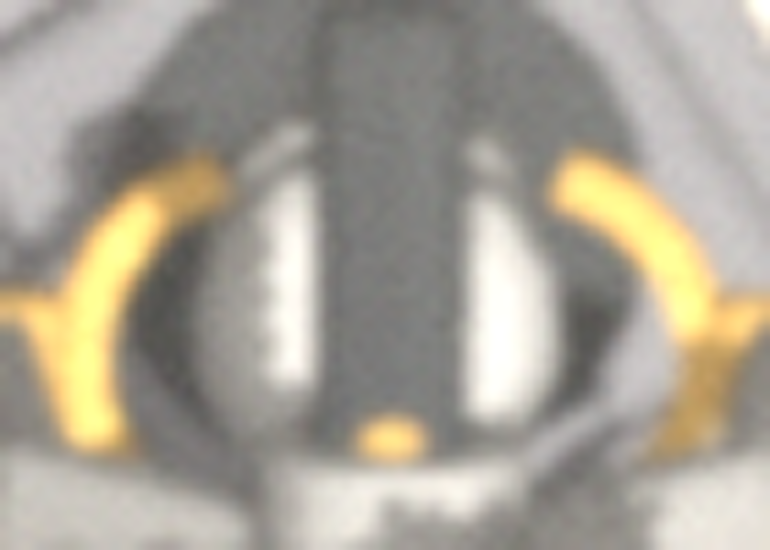

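```bash
python3 -c "
from h import *
import pickle
for n in 'lmn':
  cs,cd,cw,s=pickle.load(open(n+'.pkl','rb'))
  h=cv2.cvtColor(cw['img'],cv2.COLOR_RGB2HSV);sat=h[...,1].astype(int)
  m=(sat>90)&(h[...,0]>10)&(h[...,0]<30)
  for r in range(179,208,2):
    c=np.where(m[r,270:375])[0]+270
    L=c[c<312];Rr=c[c>328]
    if len(L) and len(Rr): print(n,r,'L',L.min(),L.max(),'R',Rr.min(),Rr.max(),'mid',(L.max()+Rr.min())/2)
"
```

```text
l 181 L 298 305 R 336 342 mid 320.5
l 183 L 295 304 R 336 344 mid 320.0
l 185 L 293 300 R 339 346 mid 319.5
l 187 L 292 298 R 341 347 mid 319.5
l 189 L 291 296 R 344 348 mid 320.0
l 191 L 290 296 R 345 350 mid 320.5
l 193 L 283 295 R 346 357 mid 320.5
l 195 L 288 294 R 346 353 mid 320.0
l 197 L 288 294 R 347 351 mid 320.5
l 199 L 289 294 R 347 351 mid 320.5
l 201 L 290 295 R 347 350 mid 321.0
l 203 L 290 295 R 346 349 mid 320.5
l 205 L 293 296 R 346 347 mid 321.0
m 181 L 297 304 R 335 342 mid 319.5
m 183 L 295 304 R 335 344 mid 319.5
m 185 L 293 301 R 339 346 mid 320.0
m 187 L 292 299 R 342 347 mid 320.5
m 189 L 291 297 R 344 348 mid 320.5
m 191 L 288 296 R 345 350 mid 320.5
m 193 L 282 295 R 346 357 mid 320.5
m 195 L 288 295 R 346 352 mid 320.5
m 197 L 288 294 R 347 351 mid 320.5
m 199 L 289 294 R 347 351 mid 320.5
m 201 L 290 295 R 347 350 mid 321.0
m 203 L 290 296 R 346 349 mid 321.0
m 205 L 292 296 R 345 347 mid 320.5
n 179 L 303 303 R 337 339 mid 320.0
n 181 L 297 304 R 335 342 mid 319.5
n 183 L 295 304 R 335 344 mid 319.5
n 185 L 293 300 R 339 346 mid 319.5
n 187 L 292 299 R 341 347 mid 320.0
n 189 L 291 297 R 343 348 mid 320.0
n 191 L 286 296 R 345 349 mid 320.5
n 193 L 282 295 R 346 358 mid 320.5
n 195 L 288 295 R 347 353 mid 321.0
n 197 L 288 294 R 347 352 mid 320.5
n 199 L 289 294 R 347 351 mid 320.5
n 201 L 290 295 R 347 350 mid 321.0
n 203 L 290 295 R 346 349 mid 320.5
n 205 L 292 296 R 345 347 mid 320.5
```

```bash
cat > fit.py <<'E'
import sys
from h import *
import pickle
from scipy.optimize import least_squares
from scipy.spatial.transform import Rotation as Ro
n=sys.argv[1];ztop=float(sys.argv[2])   # ring top z
cs,cd,cw,s=pickle.load(open(n+'.pkl','rb'))
p=s['eef_pos'];R=Ro.from_euler('xyz',s['tcp_rot'])
def T(u,v,z): return R.inv().apply(onz(cw,u,v,z)-p)[:2]
h=cv2.cvtColor(cw['img'],cv2.COLOR_RGB2HSV);m=(h[...,1]>90)&(h[...,0]>10)&(h[...,0]<30)
I=[[],[]];
for r in range(183,205):
    c=np.where(m[r,270:375])[0]+270
    L=c[c<312];Q=c[c>328]
    if len(L) and len(Q):
        I[0].append(T(L.max()+.5,r,ztop));I[1].append(T(Q.min()-.5,r,ztop))
A,B=map(np.array,I)
def f(q):
    x,y,w=q
    return np.r_[np.hypot(A[:,0]-x,A[:,1]-(y-w))-14,np.hypot(B[:,0]-x,B[:,1]-(y+w))-14]
o=least_squares(f,[2,0,10.6],loss='soft_l1');print('ring tool x,y,half-open',o.x.round(2),'rms',np.sqrt(np.mean(f(o.x)**2)).round(2))
g=cw['img'].mean(2)
P=[]
for r in range(185,201):
    row=cv2.GaussianBlur(g[r:r+1].astype(np.float32),(3,1),0)[0]
    d=np.diff(row)
    l=299+np.argmax(d[299:307])+.5; q=331+np.argmin(d[331:340])+.5
    print(r,l,q,end=' | ');P+= [T(l,r,92),T(q,r,92)]
P=np.array(P)
k=lambda q:np.hypot(P[:,0]-q[0],P[:,1]-q[1])-16
o2=least_squares(k,[2,0],loss='soft_l1',f_scale=.5);print('\nspindle tool',o2.x.round(2),'rms',np.sqrt(np.mean(k(o2.x)**2)).round(2))
k3=lambda q:np.hypot(P[:,0]-q[0],P[:,1]-q[1])-q[2]
print('free r',least_squares(k3,[2,0,16],loss='soft_l1',f_scale=.5).x)
print('diff',(o2.x-o.x[:2]).round(2))
E
python3 fit.py n 96.3
```

```text
ring tool x,y,half-open [ 1.04 -0.48 10.44] rms 0.4
185 306.5 331.5 | 186 303.5 332.5 | 187 303.5 332.5 | 188 303.5 333.5 | 189 303.5 334.5 | 190 303.5 334.5 | 191 302.5 334.5 | 192 302.5 334.5 | 193 302.5 335.5 | 194 302.5 335.5 | 195 302.5 335.5 | 196 302.5 335.5 | 197 302.5 335.5 | 198 302.5 335.5 | 199 302.5 334.5 | 200 303.5 334.5 | 
spindle tool [ 2.31 -2.15] rms 0.39
free r [ 2.51055161 -2.15061506 15.87259004]
diff [ 1.26 -1.67]
```

```bash
python3 -c "
from h import *
import pickle
cs,cd,cw,s=pickle.load(open('n.pkl','rb'))
cv2.imwrite('pics/n_s.png',cv2.resize(cv2.convertScaleAbs(cs['img'][270:315,285:330,::-1],alpha=1.3),None,fx=13,fy=13,interpolation=2))
"
```

```text
(no output)
```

View pics/n_s.png

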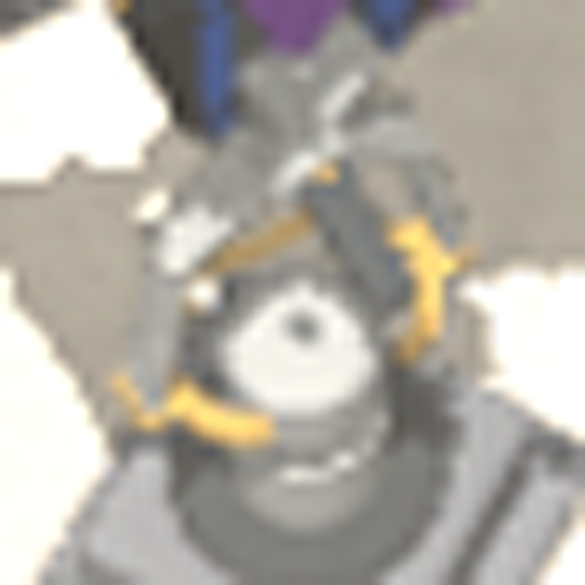

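play_rows(
  moves=[
    [0.0016,-0.0016,-0.001,0.001,0.001,0,0],
    [0,0,0,0,0,0,0],
  ],
)

```text
t: 8.9
eef_pos: [455.5, 202.2, 219.8]
tcp_rot: [3.141, 0.001, 2.639]
ft_force: [-0.7, -0.8, -1.6]
opening: 0.449
```

```bash
sed -i 's/to(457.4,202.8,194,61.3)/to(455.6,202.2,194,61.3)/' look.py; python3 look.py o;python3 fit.py o 96.8
```

```text
pos [455.5 202.2 219.8] rot [3.1406e+00 7.0000e-04 2.6392e+00] yaw_y 61.214611819090635 f [-0.7 -0.8 -1.6] op 0.449 t 8.9
tool shift mm [-0.1 -0.  25.8]
rotvec [ 0.001   0.0007 -0.0015]
[455.70981102 202.25208151 219.72444524] [455.72099648 202.29441271 219.68353594]
ring tool x,y,half-open [ 0.89 -0.49 10.49] rms 0.42
185 305.5 331.5 | 186 306.5 332.5 | 187 306.5 333.5 | 188 306.5 334.5 | 189 305.5 334.5 | 190 304.5 335.5 | 191 306.5 336.5 | 192 306.5 336.5 | 193 304.5 336.5 | 194 303.5 336.5 | 195 303.5 336.5 | 196 303.5 336.5 | 197 304.5 336.5 | 198 304.5 336.5 | 199 304.5 336.5 | 200 304.5 335.5 | 
spindle tool [ 1.01 -0.8 ] rms 0.71
free r [ 1.48138585 -0.755622   15.72673706]
diff [ 0.12 -0.31]
```

play_rows(
  moves=[
    [0,0,0.004,0.001,0.001,0,0],
    [0,0,0.005,0,0,0,0],
    [0,0,0.005,0,0,0,0],
    [0,0,0,0,0,0,0],
  ],
)

```text
t: 9.45
eef_pos: [455.7, 202.3, 204.3]
tcp_rot: [3.142, -0.0, 2.639]
ft_force: [0.1, -0.7, -1.3]
opening: 0.45
```

```bash
python3 look.py q;python3 fit.py q 83;  python3 ov.py q 1 -.5 123.7 455 202.3 1
```

```text
pos [455.7 202.3 204.3] rot [ 3.1416e+00 -3.0000e-04  2.6391e+00] yaw_y 61.21161950341738 f [ 0.1 -0.7 -1.3] op 0.45 t 9.45
tool shift mm [ 0.  -0.1 10.3]
rotvec [ 0.     -0.0003 -0.0015]
[455.91110128 202.33975182 204.91004899] [455.96718754 202.36750112 205.11482934]
ring tool x,y,half-open [ 0.94 -0.6  10.36] rms 0.47
185 306.5 334.5 | 186 305.5 334.5 | 187 304.5 334.5 | 188 303.5 334.5 | 189 304.5 334.5 | 190 304.5 334.5 | 191 304.5 335.5 | 192 304.5 335.5 | 193 304.5 336.5 | 194 304.5 336.5 | 195 303.5 337.5 | 196 303.5 337.5 | 197 302.5 337.5 | 198 302.5 337.5 | 199 302.5 337.5 | 200 302.5 337.5 | 
spindle tool [ 3.69 -1.03] rms 0.75
free r [ 3.98224776 -1.01620874 15.84232694]
diff [ 2.74 -0.43]
```

View pics/q_os1.png

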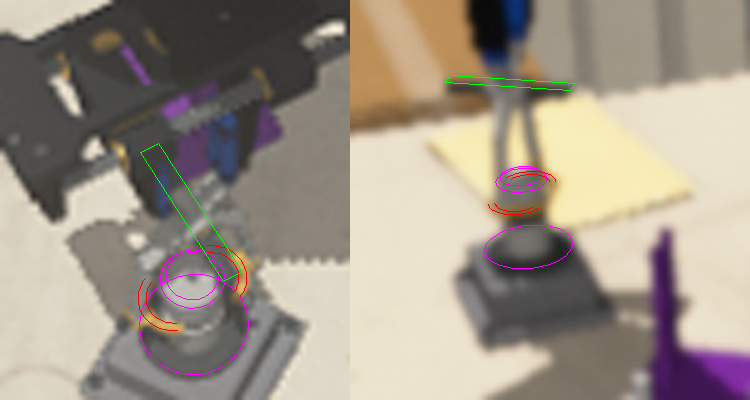

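View pics/q_w.png

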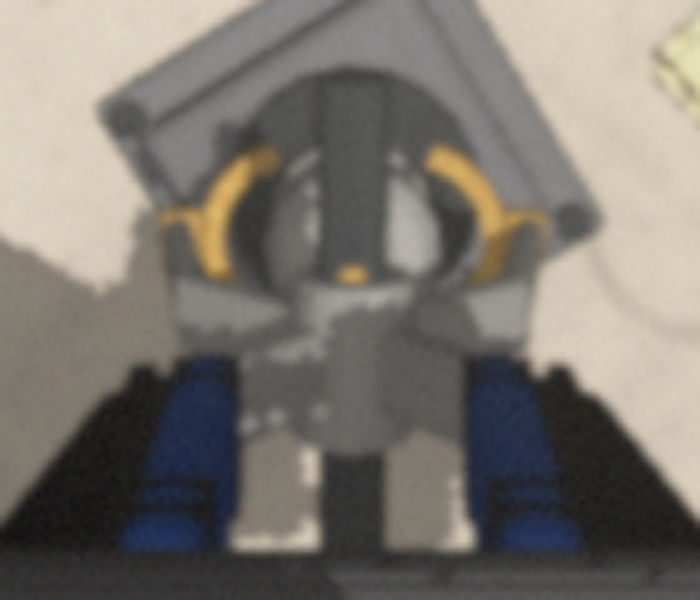

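play_rows(
  moves=[
    [0.0006,-0.0004,0.004,0,0,0,0],
    [0,0,0.004,0,0,0,0],
    [0,0,0.002,0,0,0,0],
    [0,0,0,0,0,0,0],
  ],
)

```text
t: 10.0
eef_pos: [455.3, 202.3, 194.5]
tcp_rot: [3.14, 0.001, 2.639]
ft_force: [-0.2, 0.4, -2.0]
opening: 0.452
```

```bash
python3 look.py r;python3 fit.py r 72;  python3 ov.py r 1 -.5 123.7 455 202.3 1; python3 -c "
from h import *
import pickle
cs,cd,cw,s=pickle.load(open('r.pkl','rb'))
a=cv2.resize(cv2.convertScaleAbs(cs['img'][270:315,285:330,::-1],alpha=1.3),None,fx=9,fy=9,interpolation=2)
b=cv2.resize(cv2.convertScaleAbs(cd['img'][160:205,245:285,::-1],alpha=1.3),None,fx=9,fy=9,interpolation=2)
cv2.imwrite('pics/r_z.png',np.hstack([a,b]))
"
```

```text
pos [455.3 202.3 194.5] rot [3.1403e+00 9.0000e-04 2.6392e+00] yaw_y 61.21538730615583 f [-0.2  0.4 -2. ] op 0.452 t 10.0
tool shift mm [-0.3  0.   0.5]
rotvec [ 0.0013  0.0009 -0.0015]
[455.39814678 202.36498942 194.73960385] [455.43696499 202.37743126 194.83831075]
ring tool x,y,half-open [ 1.01 -0.65 10.01] rms 0.45
185 306.5 333.5 | 186 306.5 333.5 | 187 306.5 334.5 | 188 305.5 335.5 | 189 305.5 335.5 | 190 304.5 336.5 | 191 304.5 336.5 | 192 305.5 334.5 | 193 304.5 335.5 | 194 304.5 336.5 | 195 304.5 336.5 | 196 303.5 336.5 | 197 303.5 337.5 | 198 303.5 337.5 | 199 302.5 337.5 | 200 302.5 337.5 | 
spindle tool [ 4.62 -0.69] rms 0.99
free r [ 6.79540937 -0.67146869 14.89028672]
diff [ 3.61 -0.04]
```

View pics/r_os1.png

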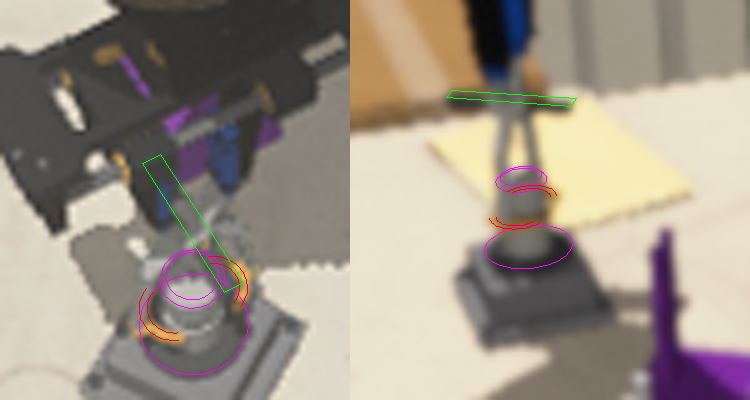

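View pics/r_z.png

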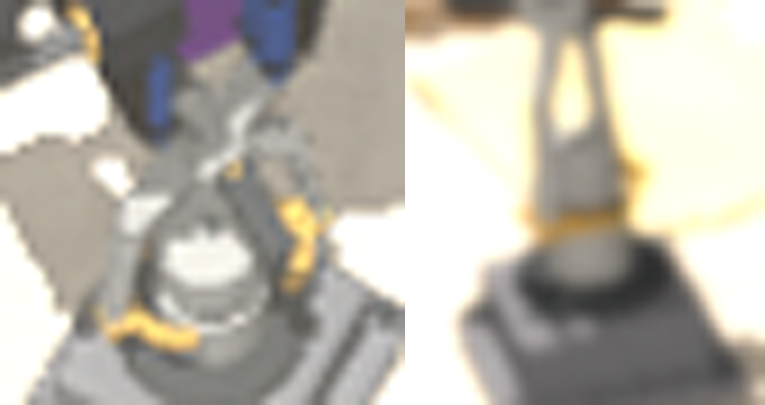

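View pics/r_w.png

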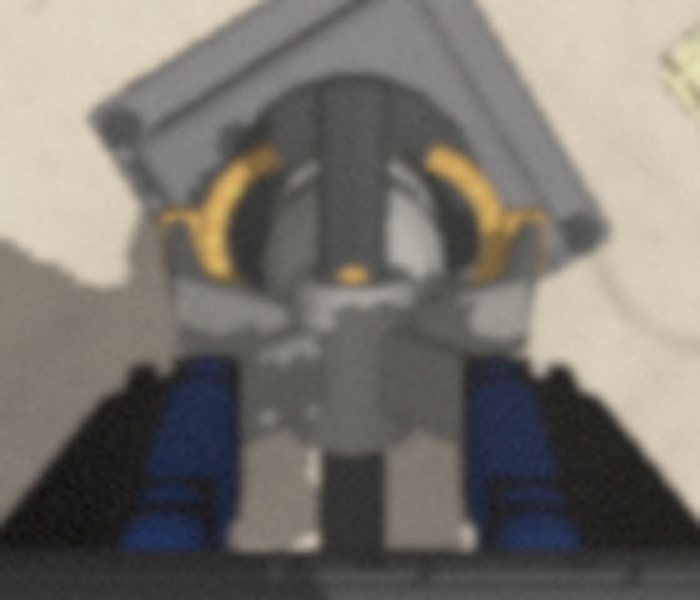

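```bash
python3 -c "
from h import *
import pickle
from scipy.spatial.transform import Rotation as Ro
a=pickle.load(open('a.pkl','rb'));cs,cd,cw,s=pickle.load(open('r.pkl','rb'))
g=a[1]['img'].mean(2);print('side a');
print(g[168:206,260:270].mean(1).round().astype(int))
for z in(95,73.5,66.5,44):print(z,proj(cd,[455,202.3,z]).round(1), 'front r16',proj(cd,[455-.287*16,202.3-.958*16,z]).round(1))
g=a[0]['img'].mean(2);print('scene a rows285-320');print(g[285:322,304:313].mean(1).round().astype(int))
fx,fy=-.555*0-.55,.83
v=np.array([188-455,606-202]);v=v/np.linalg.norm(v)
for z in(95,73.5,66.5,44):print(z,proj(cs,[455,202.3,z]).round(1), 'front r16',proj(cs,[455+v[0]*16,202.3+v[1]*16,z]).round(1))
p=s['eef_pos'];R=Ro.from_euler('xyz',s['tcp_rot'])
for c,n in((cs,'scene'),(cd,'side')):
  h=cv2.cvtColor(c['img'],cv2.COLOR_RGB2HSV);m=((h[...,1]>110)&(h[...,0]>10)&(h[...,0]<26)).astype(np.uint8)
  k=np.zeros_like(m);
  if n=='scene':k[285:315,290:325]=1
  else:k[172:195,255:275]=1
  m*=k;nn,l,st,ce=cv2.connectedComponentsWithStats(m)
  for i in range(1,nn):
    if st[i][4]>4:print(n,st[i],ce[i].round(1))
for sg in(-1,1):
  for r in(14,18):
    q=p+R.apply([1,-.5+sg*(10.6+r),123.7]);print('pred',sg,r,q.round(1),proj(cs,q).round(1),proj(cd,q).round(1))
"
```

```text
side a
[230 230 230 230 228 221 208 195 185 168 146 133 128 124 111  93  93 110
 117 115 112 109  99  79  61  56  64  92 118 115  99  88  85  84  82  81
  89 102]
95 [263.7 174.7] front r16 [263.1 177.2]
73.5 [264.4 180.7] front r16 [263.8 183.2]
66.5 [264.6 182.7] front r16 [264.1 185.2]
44 [265.3 188.8] front r16 [264.8 191.3]
scene a rows285-320
[205 207 208 208 204 186 172 183 185 173 169 183 189 188 187 178 150 130
 130 131 140 145 131 130 124 111 102 103 103  99 108 144 148 147 141 133
 124]
95 [308.  294.7] front r16 [308.2 300.6]
73.5 [308.1 298.8] front r16 [308.3 304.6]
66.5 [308.1 300.1] front r16 [308.3 305.9]
44 [308.3 304.2] front r16 [308.5 310. ]
scene [316 292   5  10  20] [318.  295.8]
scene [298 304   9   5  19] [301.9 306.4]
side [260 177  12  10  29] [266.4 182.3]
pred -1 14 [442.6 180.9  71. ] [316.6 294.9] [261.8 185.2]
pred -1 18 [440.7 177.4  71. ] [318.  294.2] [261.4 185.8]
pred 1 14 [466.3 224.1  71.1] [299.7 304. ] [266.6 177.8]
pred 1 18 [468.3 227.6  71.1] [298.3 304.7] [267.  177.2]
```

play_rows(
  moves=[
    [0,0,0.0012,0.001,0.001,0,0],
    [0,0,0,0,0,0,0],
  ],
)

```text
t: 10.35
eef_pos: [455.6, 202.4, 193.8]
tcp_rot: [3.141, 0.001, 2.639]
ft_force: [-0.7, -0.2, -1.4]
opening: 0.452
```

```bash
python3 look.py u; python3 -c "
from h import *
to(455.3,202.4,193.7,61.3)
for i in range(4): read_camera('wrist')
to(455.3,202.4,193.7,61.3)
c=read_camera('side');cv2.imwrite('pics/u_side.png',c['img'][:,:,::-1])"
```

```text
pos [455.6 202.4 193.8] rot [3.1407e+00 5.0000e-04 2.6392e+00] yaw_y 61.2153205038278 f [-0.7 -0.2 -1.4] op 0.452 t 10.35
tool shift mm [-0.1 -0.2 -0.2]
rotvec [ 0.0009  0.0005 -0.0015]
[455.58682648 202.42903582 193.85378951] [455.57990652 202.40480609 193.84768888]
pos [455.6 202.4 193.8] rot [3.1406e+00 6.0000e-04 2.6392e+00] yaw_y 61.21361783222994 f [ 1.   0.  -0.9] op 0.449 t 10.5
tool shift mm [ 0.2 -0.1  0.1]
rotvec [ 0.001   0.0006 -0.0015]
pos [455.6 202.4 193.8] rot [3.1406e+00 6.0000e-04 2.6392e+00] yaw_y 61.216506897899336 f [ 0.   0.4 -1.7] op 0.45 t 10.7
tool shift mm [ 0.2 -0.1  0.1]
rotvec [ 0.001   0.0006 -0.0015]
```

View pics/u_sd.png

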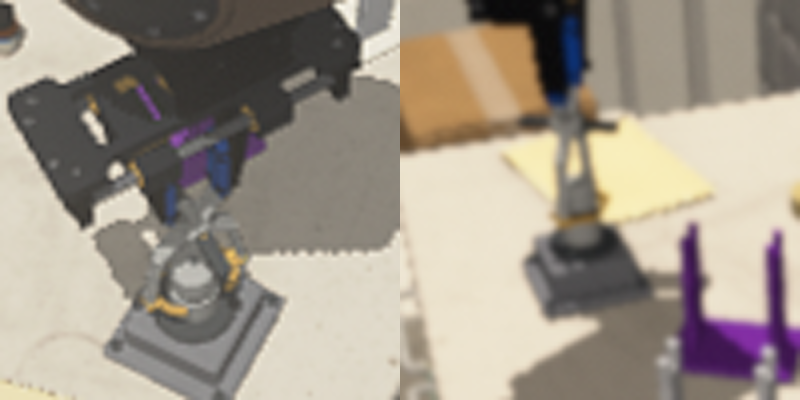

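View pics/u_side.png

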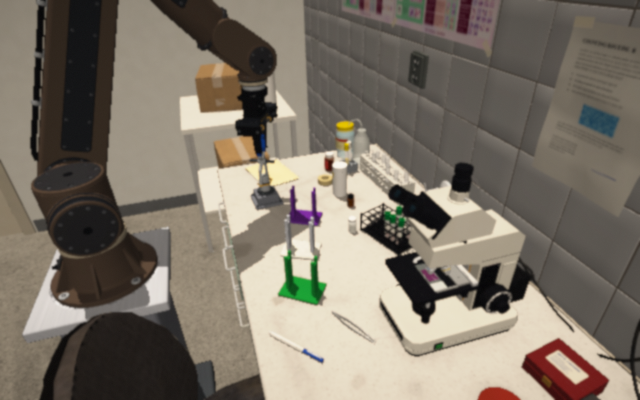

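```bash
python3 -c "
from h import *
import pickle
from scipy.spatial.transform import Rotation as Ro
cs,cd,cw,s=pickle.load(open('u.pkl','rb'));p=s['eef_pos'];R=Ro.from_euler('xyz',s['tcp_rot'])
g=cd['img'].mean(2)
for xx in(-34,-25,25,32,36):
  q=p+R.apply([1+xx,-.5,123.7+2-76]);u=proj(cd,q);c=int(round(u[0]));r0=int(u[1])-7
  col=255-g[r0:r0+15,c];w=np.clip(col-100,0,None);print(xx,u.round(1),'dark row centroid',(w*np.arange(r0,r0+15)).sum()/w.sum(),g[r0:r0+15,c].astype(int))
# lever: groove reference
print(proj(cd,p+R.apply([1,-.5,123.7+2-86])))
"
```

```text
-34 [272.5 161.3] dark row centroid 160.63384615384615 [150 149 157 180 206 198 146  99 121 178 214 222 224 224 224]
-25 [269.7 161.1] dark row centroid 160.2679856115108 [149 146 146 158 175 168 114  73 114 181 215 222 223 223 224]
25 [254.2 160.1] dark row centroid 158.61892417368765 [121 129 135 129 115  95  76  62  68 102 156 204 218 221 221]
32 [252.1 159.9] dark row centroid 158.77098723975823 [137 137 138 139 137 123  95  72  59  67 100 155 203 219 221]
36 [250.8 159.9] dark row centroid 158.79121670266377 [138 137 138 141 139 129 104  78  60  70 105 156 204 220 223]
[261.60499617 157.64740149]
```

```bash
python3 -c "
from h import *
print(job_done()); to(455.6,202.4,193.8,61.3)"
```

```text
the job is handed in; nothing more can be done
None
the job is handed in; nothing more can be done
```

I took the pliers out of the stand, squeezed them to the stop, and lowered the open ring over the spindle to the groove. The job is handed in at about 10.7 s, with the pliers still held and squeezed.

**Last checks:**
- **Grip:** the opening stayed at 0.45, with the handles at the stop. The ring measured 10.4–10.5 mm open per half just before going over the top, against 10.6 nominal.
- **Height:** the ring centre is at about z = 70 mm, the groove height. The cross bar in the side view agreed to about 0.6 mm.
- **Centring:** the ring was within about 0.5 mm of the spindle axis, both along and across the cross bar, when measured at the spindle top. Deeper down, the gaps on the two handle sides still looked equal.
- **Tilt and force:** the tool was within 0.001 rad of vertical. The force reading stayed under about 2.5 N throughout, close to the pliers' own weight, so nothing pressed noticeably on the spindle.
- **Bench:** the bystanders visible in the last side picture looked unmoved.

**Checks that disagreed or were weak:**
- **Along the bar:** this fit stopped being usable once the ring was below the spindle top, reading 2.7–3.6 mm off because part of the spindle was hidden. I relied on the fit at the top plus the measured arm pose.
- **Ring opening at depth:** it read 10.0 mm there, which I put down to image scale error.
- **Scene camera:** it was too coarse to confirm the height.

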